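Set-screw collar on the turntable spindle

TASK

The pottery turning stand has its head off: feel for the two flats of its bare spindle by pinching it square across them, and in that pinch turn it until the flats are square to the raised zero lug on the base (either flat may face the lug). Only then slide the collar that has the set screw over the spindle, screw towards the lug, so that the screw runs down the flat and the collar sits fully home on the shoulder. Finish while holding it there, fingers still gripping the collar and pressing it firmly down on the shoulder; leave the pot, the cup and the plain spacer ring where they are.

Things in the scene. Friction and masses are not known exactly. Their poses are not given: they have to be found in the camera images.
- stand: Fixed grey round base of the turning stand, 130 mm across, its neck 50 mm high. Origin: centre of its underside, on the spindle's vertical axis. Its x axis points to the zero lug: a steel bar standing out of the rim, 12 mm wide, from 45 to 85 mm from the axis, top 38 mm above the table. White ticks mark the other twelfths.
- spindle: Upright steel spindle, turns either way about its axis with light friction (0.05 N m) and stays where left. Origin: centre of the shoulder (top of a flange 40 mm across, 58 mm above the table); the shaft rises 40 mm above it, 22 mm in diameter with two opposite flats all along, 14 mm apart; top 3 mm chamfered. x axis: square to the flats; a half turn looks and works the same.
- flats: The spindle's two flat faces, 15 mm wide, 35 mm tall, on its +x and -x sides, 7 mm from the axis. Origin: on the axis, 18.5 mm above the shoulder; axes as the spindle's. Pinched on the flats the fingers stand 14 mm apart, off them up to 22 mm; squeezed a few degrees off square, the spindle turns by itself until the flats lie against the fingers.
- collar: The whole loose collar with the set screw, starting flat on the table; origin at the centre of its underside. It goes over the spindle only with the screw at a flat (within about 15 degrees). Home on the shoulder, its underside is level with the spindle's origin.
- collar_center (a point): Centre, half-way up, of the loose dark steel collar: 48 mm across, 24 mm tall, about 0.16 kg, bore 25 mm along its z (up). Two parallel lands on its +y and -y sides, 42 mm apart, are for gripping. Along its +x at mid height is the set screw: a round head 14 mm thick, and a 6 mm tip standing into the bore to 8.5 mm from the centre.
- spacer: Bystander: loose plain dark ring without screw, 48 mm across, 12 mm tall, origin at the centre of its underside.
- pot: Bystander: loose terracotta pot, 124 mm across the rim, 110 mm tall, origin at the centre of its underside.
- cup: Bystander: loose paper cup of modelling tools, 76 mm across, 150 mm tall with the tools, origin at the centre of its underside.
- screw_head (a point): Outer end of the set screw's knurled head: 37.5 mm from the collar's centre along its +x, at mid height; axes as the collar's.
Not all that is in view belongs to the job. What is shaped like the stand but blue or green is not meant.

How it is judged:
On the way, in this order (a step that is already met when the one before it is completed fails the run):
1. the fingers pinch the spindle on its flats (over 3 N on the flats), still more than 0.25 rad from square to the lug, the collar still apart (contact force between the fingers and flats above 3 N and angle between the x axis of flats and the x axis of stand, either way round above 0.25 rad and horizontal distance between collar_center and spindle above 0.06 m), for 0.1 s.
2. pinched so, the spindle has been turned until its flats are within 0.17 rad of square to the lug, and rests there, the collar still apart (angle between the x axis of flats and the x axis of stand, either way round below 0.17 rad and contact force between the fingers and flats above 3 N and angular speed of spindle below 0.1 rad/s and horizontal distance between collar_center and spindle above 0.06 m), for 0.2 s.
At the end, for the whole second after the job is handed in: The flats are within 0.17 rad of square to the zero lug; the collar is upright (0.08 rad), on the spindle's axis (4 mm), within 2.5 mm of fully home on the shoulder, its screw within 0.3 rad of the lug's direction; the fingers grip it (over 3 N) and it bears on the spindle with over 4 N, at rest (angle between the x axis of flats and the x axis of stand, either way round below 0.17 rad and z of collar_center in the frame of spindle below 0.0145 m and horizontal distance between collar_center and spindle below 0.004 m and angle between collar_center's own z axis and vertical below 0.08 rad and angle between the x axis of collar_center and the x axis of stand, either way round below 0.3 rad and x of screw_head in the frame of stand above 0.02 m and z of collar_center in the frame of stand above 0.066 m and contact force between the fingers and collar above 3 N and contact force between collar and spindle above 4 N and linear speed of collar below 0.02 m/s); the arm keeps its last pose, push and grip.
It fails at once if the spacer was moved more than 30 mm (distance of spacer from where it was at the start of the episode above 0.03 m).
It fails at once if the pot was moved more than 30 mm (distance of pot from where it was at the start of the episode above 0.03 m).
It fails at once if the cup was moved more than 30 mm (distance of cup from where it was at the start of the episode above 0.03 m).
It also fails if it takes over 58 s, if anything falls off the work surface, if the arm or the gripper's body presses on something with over 40 N, if the wrist force passes 120 N, or if a joint passes its speed limit or range.

ROBOT

A 6-joint arm with a two-finger parallel gripper is mounted at the origin on the work surface. World frame = base frame: x ahead of the robot, y to its left, z up, the work surface at z = 0. Lengths are in m, angles in rad, forces in N, time in s.
With the tool pointing down it reaches from about 0.35 to 0.875 m from the base axis. Payload 4.2 kg.
Tool frame: the origin (TCP) lies between the finger pads; the fingertips stand 17 mm ahead of it and the grasp point (between the pads) lies 2 mm behind it; z points along the fingers, y is the line along which they close (so a half turn about z gives the same grasp; the last joint's range is limited). The gripper opens to 85 mm and grips with 20 to 120 N. Pads are 22 mm wide; open, the fingers measure 114 mm over their backs; the gripper's body (76 mm by 85 mm) begins 54 mm behind the grasp point. The pads swing forward as they close: fully open they stand 13 mm farther back than shut.
Start: joints at [0.259, 0.385, 0.008, 0, -1.194, -0.259], TCP at [0.625, 0, 0.248] pointing down, gripper open.
Joint ranges: [-3.14, 3.14], [-1.21, 2.06], [-1.07, 1.41], [-3.16, 2.05], [-2.99, -0.16], [-3.1, 3.1]. Speed limits (rad/s): [2.79, 2.79, 3.14, 3.14, 3.14, 3.14].

INTERFACE

Orientations are given as [roll, pitch, yaw] about the fixed x, y, z axes, in that order (R = Rz(yaw) Ry(pitch) Rx(roll)).
In Python, from rig import manip, imaging, order gives the robot as it stands.
- The arm moves only by the shell command python3 -m jog 'ROWS' [OPENING] [FORCE]. ROWS is JSON, a list of rows, each a list of 6 numbers: the shift along the tool's x, y, z in mm, then the turn, a rotation vector about the tool's x, y, z in rad. In form: [[dx, dy, dz, ax, ay, az], ...]. A call has 1 to 10 rows; each row is the pose to reach, as a shift and turn from the pose commanded when the call began, along the tool's axes at that moment; what a row does not reach only later rows make up. A row lasts 1/8 s, in which the tool goes at most 62.5 mm and 10.7 degrees, less where a joint would pass 70% of its speed; a pose out of reach is approached as far as the arm can. A call with a gripper value outside its range is refused whole. OPENING is the finger opening in mm, from 0 to 85.4, set as the call begins (- or left out, the last holds). The fingers move at their own pace and stop on an object; FORCE is the grip in N (left out, the last holds). Time passes only in rows, so rows that repeat a pose let the fingers close. It gives the time, the measured TCP pose, the force, the opening and the grip force at its end, in the units of the state.
- manip.state(): the state, without advancing time (a new reading comes with each control period).
- imaging.capture(name): name is "scene" or "side" or "wrist"; returns a dict with "color" (384x512x3 uint8, red, green, blue), "intrinsics" (3x3 intrinsics, pixels), "dist_coeffs" ([k1, k2, p1, p2, k3] as OpenCV has them; the pictures are not rectified), "extrinsics" (4x4, takes a point from world to camera coordinates). Camera axes: x right, y down, z forward; pixel columns grow to the right and rows downward; lengths in m; the calibration is good to about 2 mm. A picture is of the moment at which its call begins. There is no depth.
- order.close_job(): hands the job in; it is judged then, once.
The state is a dict: "time": time; "qpos": joint angles; "qd": joint speeds; "joint_torque": joint torques, N m; "eef_pos": TCP position; "tool_rot": TCP orientation; "contact_force": force on the tool from outside, world axes, zero at the start; "torque": the same for the moment, N m; "finger_gap": opening from 0.0 (shut) to 1.0 (fully open); "grasp_force": force on a finger pad.
Only numpy, scipy, OpenCV 4.12 (cv2) and the standard library are available. Lean on these libraries where they do the work, as an engineer would, in place of code of your own. Each camera call takes 0.05 s, during which the arm holds its last target. There are 200 camera calls.

## Working session

There is one attempt and no reset: what is moved stays moved. The work goes in short steps, Python scripts to look and compute and a shell command to move; the robot and the scene stay as the last step left them, time stands still between calls to the robot, and variables do not carry over. Pictures are saved under pics/ and viewed, at most 10 in all, crops included, and the job is handed in when it is done.

```bash
mkdir -p pics; ls; cat > h.py <<'E'
import numpy as np, cv2
from rig import manip, imaging, order
def cap(n,f):
    d=imaging.capture(n); cv2.imwrite(f'pics/{f}.png',d['color'][:,:,::-1])
    np.savez(f'pics/{f}.npz',**{k:np.array(d[k]) for k in('color','intrinsics','dist_coeffs','extrinsics')}); return d
def load(f): return np.load(f'pics/{f}.npz')
def ray(d,u,v):
    p=cv2.undistortPoints(np.array([[[u,v]]],float),d['intrinsics'],d['dist_coeffs'])[0,0]
    T=d['extrinsics'];R=T[:3,:3];return -R.T@T[:3,3], R.T@np.array([p[0],p[1],1.])
def onz(d,u,v,z):
    c,r=ray(d,u,v); return c+r*(z-c[2])/r[2]
def proj(d,P):
    T=d['extrinsics']; return cv2.projectPoints(np.array(P,float).reshape(-1,1,3),cv2.Rodrigues(T[:3,:3])[0],T[:3,3],d['intrinsics'],d['dist_coeffs'])[0][:,0]
E
python3 - <<'E'
from h import *
a=cap('scene','s0');b=cap('side','d0');c=cap('wrist','w0')
for d in(a,b,c):
    T=d['extrinsics'];print(np.round(-T[:3,:3].T@T[:3,3],3),np.round(T[2,:3],2))
im=np.hstack([cv2.resize(x['color'],(400,300),interpolation=cv2.INTER_AREA) for x in(b,c)])
top=cv2.resize(a['color'],(400,300))
cv2.imwrite('pics/all.png',np.vstack([im,np.hstack([top,top*0])])[:,:,::-1])
print(manip.state())
E
```

```text
pics
[0.896 0.516 0.752] [-0.42 -0.48 -0.77]
[ 0.312 -0.773  0.608] [ 0.23  0.83 -0.51]
[ 0.626 -0.08   0.373] [-0.    0.31 -0.95]
{'time': 0.15, 'qpos': array([ 2.58602073e-01,  3.85431765e-01,  6.91722697e-03, -3.32433737e-04,
       -1.19401369e+00, -2.58587619e-01]), 'qd': array([ 0.00153233, -0.00199931,  0.00507753,  0.00314669,  0.00059175,
        0.0008642 ]), 'joint_torque': array([-6.03353892e-04, -3.92678475e+01,  1.88581592e+01,  4.18858320e+00,
       -3.39302780e-03,  5.70479813e-06]), 'eef_pos': array([6.24581844e-01, 1.10595084e-05, 2.47435647e-01]), 'tool_rot': array([ 3.13983933e+00, -1.44245509e-04, -1.57090433e+00]), 'contact_force': array([ 0.24276938, -0.11020658, -0.59525777]), 'torque': array([-0.01964392,  0.00576953, -0.00818055]), 'grasp_force': 0.0, 'finger_gap': 1.0000516649516193}
```

View pics/all.png

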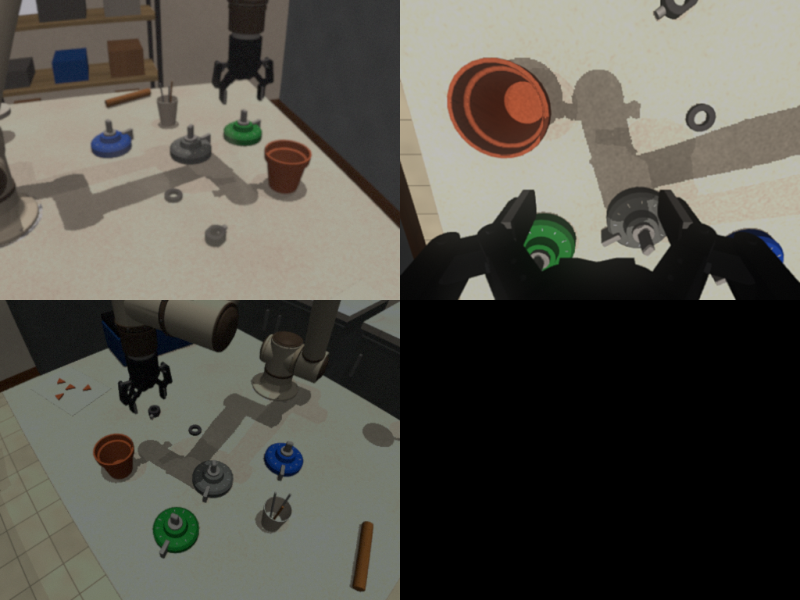

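The overview shows the grey stand mid-table, with its lug towards the scene camera, and the collar near scene (154,411) in the mosaic. Next I'll enlarge the stand and the collar.

```bash
python3 - <<'E'
from h import *
def crop(f,x,y,w,h): return cv2.resize(load(f)['color'][y:y+h,x:x+w],(400,300),interpolation=cv2.INTER_CUBIC)
# scene: px scale 1.28 ; mosaic
A=crop('s0',230,190,80,60); B=crop('d0',210,165,80,60); C=crop('d0',245,275,60,45); D=crop('w0',240,220,133,100)
m=np.vstack([np.hstack([A,B]),np.hstack([C,D])]); m=np.clip(m.astype(float)*1.5,0,255).astype(np.uint8)
cv2.imwrite('pics/c1.png',m[:,:,::-1])
E
```

```text
(no output)
```

View pics/c1.png

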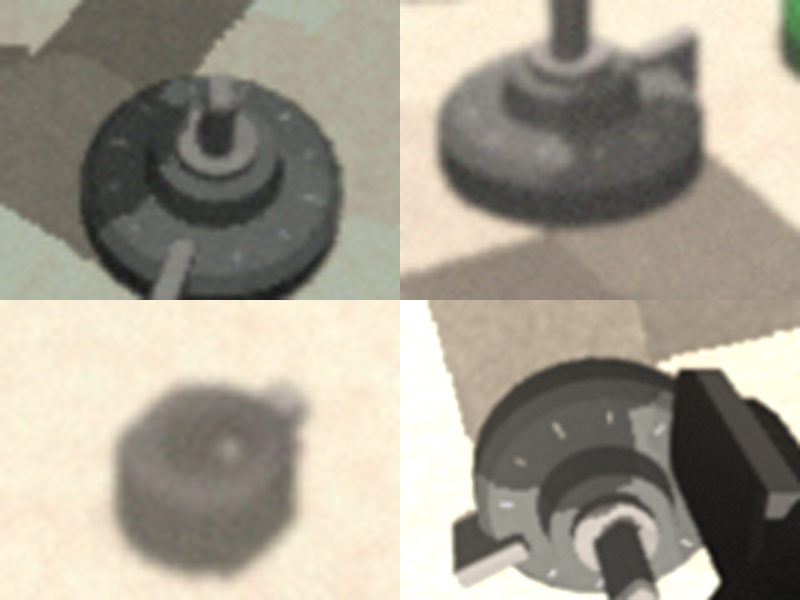

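```bash
python3 - <<'E'
from h import *
s,d,w=load('s0'),load('d0'),load('w0')
print(onz(s,273.4,218.6,.058),onz(d,244,176.6,.058),onz(w,311.8,299.8,.058))
for p in((266.4,238.6),(264,250)): print('lug s',onz(s,*p,.038))
for p in((260,312),(281.5,302.5)): print('lug w',onz(w,*p,.038))
print('lug d',onz(d,210+290/5,165+40/5,.038))
print('col',onz(d,276,295.7,.024),onz(d,288.8,290,.013))
print('colw',onz(s,154*1.28,111*1.28,.024), onz(w,680*1.28-512,5*1.28,.024))
print('spacer',onz(w,300*1.28,117*1.28,.012),'pot',onz(w,95*1.28,100*1.28,.1))
E
```

```text
[0.54118899 0.18665466 0.058     ] [0.54135298 0.17611337 0.058     ] [0.54105069 0.18535512 0.058     ]
lug s [0.58211617 0.20878274 0.038     ]
lug s [0.60664952 0.22804057 0.038     ]
lug w [0.61284459 0.2246995  0.038     ]
lug w [0.58074474 0.20719257 0.038     ]
lug d [0.61138534 0.21319952 0.038     ]
col [ 0.50789465 -0.19046479  0.024     ] [ 0.53825285 -0.17140513  0.013     ]
colw [ 0.51185824 -0.18124326  0.024     ] [ 0.50855915 -0.17777181  0.024     ]
spacer [ 0.44955435 -0.01825331  0.012     ] pot [ 0.75309609 -0.05457562  0.1       ]
```

```bash
python3 -m jog '[[-48,28,0,0,0,0],[-97,56,0,0,0,0],[-145,84,0,0,0,0],[-145,84,0,0,0,0]]' && python3 - <<'E'
from h import *
w=cap('wrist','w1');s=cap('scene','s1');
print(proj(w,[(.541,.185,.058),(.541,.185,.098),(.6,.22,.038)]))
im=np.clip(w['color']*1.3,0,255).astype(np.uint8)
cv2.imwrite('pics/w1b.png',cv2.resize(im[60:360],None,fx=1.5625,fy=1.5625,interpolation=cv2.INTER_CUBIC)[:,:,::-1])
E
```

```text
time: 0.65
eef_pos: [0.5393, 0.1477, 0.2484]
tool_rot: [3.141, 0.0, -1.566]
contact_force: [0.5, -0.0, 0.7]
finger_gap: 1.003
grasp_force: 0.0
[[251.29107734 200.6211511 ]
 [251.23204152 213.25797342]
 [207.54041359 219.52961385]]
```

View pics/w1b.png

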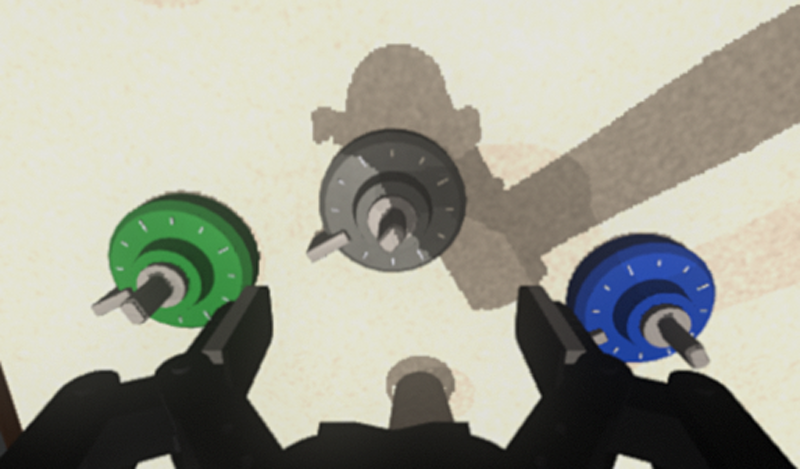

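The grey stand sits at about (392,200), its lug points lower left to (312,250), and the shaft top is near (388,240). I'll enlarge that area.

```bash
python3 - <<'E'
from h import *
w=load('w1')['color'][165:225:,195:275];s=load('s1')['color'][190:250,230:310]
m=np.hstack([cv2.resize(x,(400,300),interpolation=cv2.INTER_CUBIC) for x in(w,s)])
m=cv2.resize(m[:, :],None,fx=1,fy=1);m=np.clip(m*1.4,0,255).astype(np.uint8)
cv2.imwrite('pics/c2.png',m[:,:,::-1])
E
```

```text
(no output)
```

View pics/c2.png

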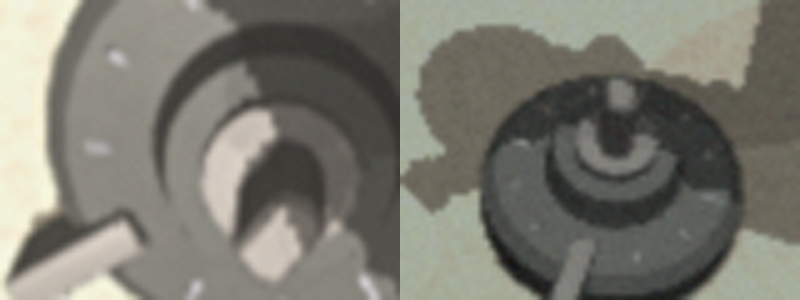

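```bash
python3 - <<'E'
from h import *
def shape(th,r,hw,z,c):
    a=np.linspace(0,2*np.pi,73);x=np.clip(r*np.cos(a),-hw,hw);y=r*np.sin(a)
    R=np.array([[np.cos(th),-np.sin(th)],[np.sin(th),np.cos(th)]]);p=(R@np.array([x,y])).T+c
    return np.c_[p,np.full(len(p),z)]
rows=[]
for f,c,(x0,y0) in(('w1',(.541,.185),(232,185)),('s1',(.5412,.1867),(255,195))):
    d=load(f);im=cv2.resize(d['color'][y0:y0+38,x0:x0+38],(266,266),interpolation=cv2.INTER_CUBIC);im=np.clip(im*1.4,0,255).astype(np.uint8)
    r=[im]
    for th in(-47,-20):
        k=im.copy()
        for (R,h,z) in((.011,.007,.095),(.008,.004,.098),(.011,.007,.058),(.02,.02,.058)):
            q=((proj(d,shape(np.radians(th),R,h,z,np.array(c)))-[x0,y0]+.5)*7-.5).round().astype(int)
            cv2.polylines(k,[q],True,(255,0,0),1)
        # lug lines at 29deg
        r.append(k)
    rows.append(np.hstack(r))
cv2.imwrite('pics/o1.png',np.vstack(rows)[:,:,::-1])
E
```

```text
(no output)
```

View pics/o1.png

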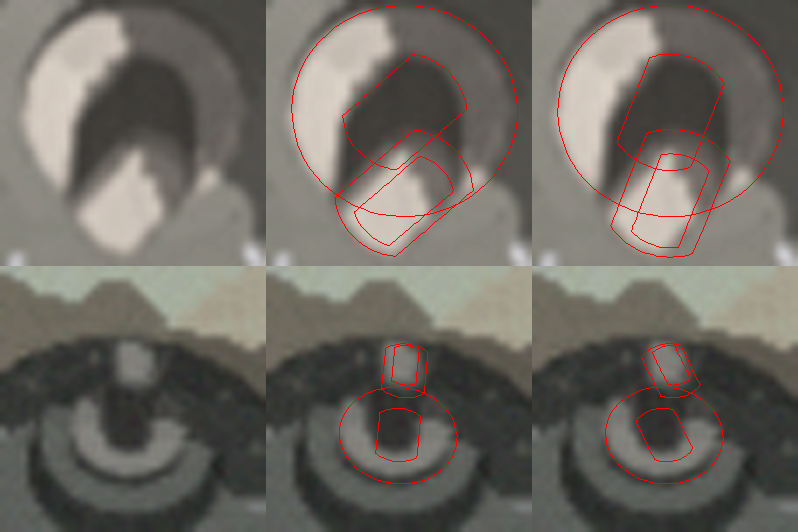

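```bash
python3 -m jog '[[-8,0,20,0,0,0.16],[-16,0,40,0,0,0.33],[-24,0,60,0,0,0.49],[-32,0,80,0,0,0.66],[-40,0,100,0,0,0.82],[-40,0,100,0,0,0.82],[-40,0,100,0,0,0.82]]' 45 20; python3 - <<'E'
from h import *
s=manip.state();print(s['qpos'],s['eef_pos'],s['tool_rot'])
d=load('w1');print(cv2.__version__)
w=cap('wrist','w2')
E
```

```text
time: 1.62
eef_pos: [0.5418, 0.1843, 0.1489]
tool_rot: [-3.141, 0.001, -2.39]
contact_force: [0.8, 0.2, -0.2]
finger_gap: 0.525
grasp_force: 0.0
[ 6.11142999e-01  3.86232145e-01 -2.61151664e-01  5.22405739e-04
 -9.22684254e-01 -1.43027434e+00] [0.54180389 0.18433904 0.14886505] [-3.14107807e+00  6.62657096e-04 -2.38961228e+00]
4.12.0
```

```bash
python3 -m jog '[[0,0,22,0,0,0],[0,0,44,0,0,0],[0,0,66,0,0,0],[0,0,66,0,0,0],[0,0,66,0,0,0]]' && python3 -m jog '[[0,0,0,0,0,0],[0,0,0,0,0,0],[0,0,0,0,0,0],[0,0,0,0,0,0],[0,0,0,0,0,0],[0,0,0,0,0,0]]' 0 25; python3 - <<'E'
from h import *
s=manip.state();print(s['finger_gap']*85.4,s['torque'],s['contact_force'])
E
```

```text
time: 2.3
eef_pos: [0.5419, 0.1853, 0.0837]
tool_rot: [-3.141, 0.002, -2.39]
contact_force: [-1.1, -0.0, -0.4]
finger_gap: 0.525
grasp_force: 0.0
time: 3.05
eef_pos: [0.5416, 0.1853, 0.0834]
tool_rot: [-3.141, 0.002, -2.39]
contact_force: [-1.0, -0.4, 6.2]
finger_gap: 0.161
grasp_force: 24.6
13.778005784670013 [-0.05707459  0.21064965  0.0099725 ] [-1.02640932 -0.36274839  6.23238948]
```

```bash
python3 -m jog '[[0,0,0,0,0,-0.17],[0,0,0,0,0,-0.34],[0,0,0,0,0,-0.51],[0,0,0,0,0,-0.68],[0,0,0,0,0,-0.85],[0,0,0,0,0,-1.02],[0,0,0,0,0,-1.19],[0,0,0,0,0,-1.33],[0,0,0,0,0,-1.33],[0,0,0,0,0,-1.33]]' 0 30 && python3 -m jog '[[0,0,0,0,0,0],[0,0,0,0,0,0],[0,0,0,0,0,0]]'; python3 - <<'E'
from h import *
s=manip.state();print(s['finger_gap']*85.4,s['torque'],np.degrees(s['tool_rot'])[2])
cap('wrist','w3');cap('side','d3');d=cap('scene','s3')
A=load('w3')['color'];B=load('d3')['color'][155:215,210:290]
m=np.hstack([cv2.resize(x,(400,300),interpolation=cv2.INTER_CUBIC) for x in(A,B)])
cv2.imwrite('pics/c3.png',np.clip(m*1.3,0,255).astype(np.uint8)[:,:,::-1])
E
```

```text
time: 4.3
eef_pos: [0.5395, 0.1858, 0.0834]
tool_rot: [3.14, 0.001, -1.06]
contact_force: [-8.5, 3.7, 10.5]
finger_gap: 0.162
grasp_force: 31.0
time: 4.68
eef_pos: [0.5395, 0.1859, 0.0834]
tool_rot: [3.14, 0.001, -1.06]
contact_force: [-8.7, 4.0, 9.9]
finger_gap: 0.156
grasp_force: 31.0
13.30646067878451 [1.19192605 2.32546093 0.05699877] -60.750012385958485
```

View pics/c3.png

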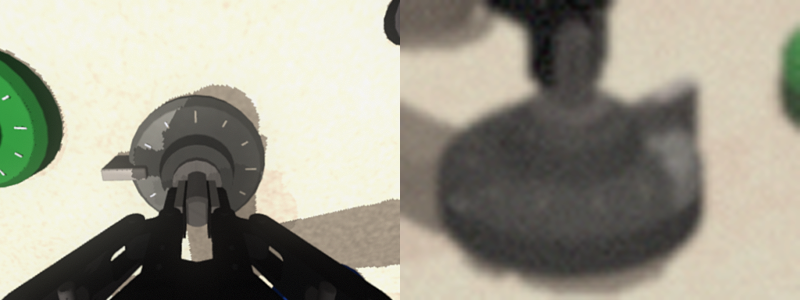

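The fingers are closed on the flats (14 mm) and the lug lies level in the wrist image, at about (103–140, 170), so it is parallel to the closing line. I'll check the angle numerically with an overlay.

```bash
python3 - <<'E'
from h import *
d=load('w3');im=d['color'];x0,y0=120,180
k=cv2.resize(im[y0:y0+75,x0:x0+100],None,fx=6,fy=6,interpolation=cv2.INTER_CUBIC);k=np.clip(k*1.3,0,255).astype(np.uint8)
c=np.array([.5405,.1842])
for th,col in((29,(255,0,0)),(33,(0,0,255))):
    t=np.radians(th);u=np.array([np.cos(t),np.sin(t)]);n=np.array([-u[1],u[0]])
    P=[np.r_[c+u*a+n*b,.038] for a,b in((.045,.006),(.085,.006),(.085,-.006),(.045,-.006))]
    cv2.polylines(k,[((proj(d,P)-[x0,y0]+.5)*6-.5).round().astype(int)],True,col,1)
cv2.imwrite('pics/o3.png',k[:,:,::-1])
E
```

```text
(no output)
```

View pics/o3.png

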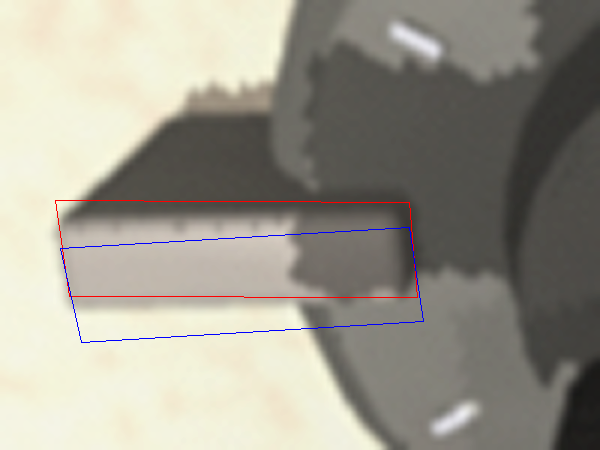

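```bash
python3 -m jog '[[0,0,0,0,0,0],[0,0,0,0,0,0],[0,0,0,0,0,0],[0,0,-40,0,0,0],[0,0,-80,0,0,0],[0,0,-120,0,0,0],[0,0,-120,0,0,0]]' 50 25 && python3 -m jog '[[33,23,0,0,0,-0.17],[67,46,0,0,0,-0.34],[101,69,0,0,0,-0.52],[135,92,0,0,0,-0.7],[169,115,0,0,0,-0.88],[203,138,0,0,0,-1.06],[237,161,0,0,0,-1.24],[271,185,0,0,0,-1.42],[305,208,0,0,0,-1.6],[305,208,0,0,0,-1.6]]' && python3 -m jog '[[0,0,0,0,0,0]]'; python3 - <<'E'
from h import *
s=manip.state();print(s['eef_pos'],np.degrees(s['tool_rot'])[2],s['qpos'])
d=cap('wrist','w4')
c=proj(d,[(.509,-.183,.024)])[0];print(c)
x0,y0=int(c[0])-50,int(c[1])-37
cv2.imwrite('pics/c4.png',np.clip(cv2.resize(d['color'][y0:y0+75,x0:x0+100],None,fx=6,fy=6,interpolation=cv2.INTER_CUBIC)*1.4,0,255).astype(np.uint8)[:,:,::-1]);print(x0,y0)
E
```

```text
time: 5.7
eef_pos: [0.5429, 0.1858, 0.206]
tool_rot: [-3.134, -0.0, -1.061]
contact_force: [-0.4, 0.3, -0.9]
finger_gap: 0.585
grasp_force: 0.0
time: 6.95
eef_pos: [0.5073, -0.1849, 0.2009]
tool_rot: [-3.14, 0.002, 0.535]
contact_force: [0.3, -0.8, -0.1]
finger_gap: 0.586
grasp_force: 0.0
time: 7.08
eef_pos: [0.5078, -0.1827, 0.2014]
tool_rot: [-3.14, 0.001, 0.537]
contact_force: [-0.2, -0.2, 0.8]
finger_gap: 0.587
grasp_force: 0.0
[ 0.50784436 -0.1827281   0.20140598] 30.794396058756977 [-4.49815986e-02  2.81378119e-01 -2.70449462e-01 -3.87264090e-04
 -1.02065353e+00  2.15344353e+00]
[252.47840776 175.55616962]
202 138
```

View pics/c4.png

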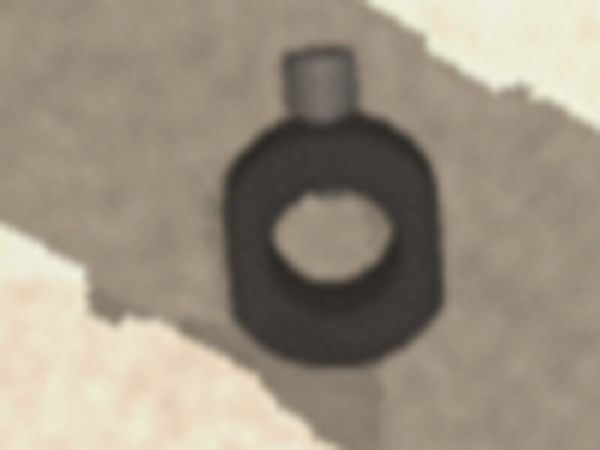

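The collar is square below, screw head up at (318,50), bore centre at about (332,240), lands at x≈222–232 and 436–444.

```bash
python3 - <<'E'
from h import *
d=load('w4')
g=lambda u,v,z:onz(d,202+(u+.5)/6-.5,138+(v+.5)/6-.5,z)
c=g(332,240,.024);print(c)
for a,b,z in(((222,195),(232,305),.024),((436,170),(444,300),.024),((319,52),(325,120),.019)):
    p=g(*b,z);q=g(*a,z);print(p,q,np.degrees(np.arctan2(*(q-p)[1::-1])))
s=g(319,50,.019);print(s,np.degrees(np.arctan2(*(s-c)[1::-1])),np.hypot(*(s-c)[:2]))
st=manip.state();e=st['eef_pos'];y=st['tool_rot'][2];v=(c-e)[:2]*1e3
print('tool shift',v@[np.cos(y),np.sin(y)],v@[np.sin(y),-np.cos(y)])
E
```

```text
[ 0.5095525 -0.188658   0.024    ]
[ 0.48825406 -0.17868958  0.024     ] [ 0.506395   -0.16597756  0.024     ] 35.02031829684782
[ 0.51037594 -0.2137258   0.024     ] [ 0.53150521 -0.19850041  0.024     ] 35.775867522236574
[ 0.52810082 -0.17596637  0.019     ] [ 0.53864866 -0.16827783  0.019     ] 36.089080860771496
[ 0.53897168 -0.16808344  0.019     ] 34.967352859410596 0.035899866860035344
tool shift -1.9918395354063867 6.220610586738707
```

```bash
python3 -m jog '[[-2,6,30,0,0,-0.08],[-2,6,65,0,0,-0.08],[-2,6,100,0,0,-0.08],[-2,6,135,0,0,-0.08],[-2,6,160,0,0,-0.08],[-2,6,175,0,0,-0.08],[-2,6,182,0,0,-0.08],[-2,6,182,0,0,-0.08],[-2,6,182,0,0,-0.08]]' 62 30 && python3 -m jog '[[0,0,0,0,0,0],[0,0,0,0,0,0],[0,0,0,0,0,0],[0,0,0,0,0,0],[0,0,0,0,0,0],[0,0,0,0,0,0]]' 20 40
```

```text
time: 8.25
eef_pos: [0.5104, -0.1889, 0.0212]
tool_rot: [3.14, -0.001, 0.619]
contact_force: [0.5, 0.2, 0.2]
finger_gap: 0.724
grasp_force: 0.0
time: 9.0
eef_pos: [0.5104, -0.189, 0.0213]
tool_rot: [3.14, -0.001, 0.619]
contact_force: [-1.4, 1.0, 6.3]
finger_gap: 0.485
grasp_force: 42.2
```

```bash
python3 -m jog '[[0,0,-30,0,0,0],[0,0,-70,0,0,0],[0,0,-110,0,0,0],[0,0,-140,0,0,0],[0,0,-140,0,0,0],[0,0,-140,0,0,0]]'; python3 - <<'E'
from h import *
d=cap('wrist','w5');s=manip.state();e=s['eef_pos'];y=s['tool_rot'][2]
print(e,y,s['contact_force'])
c=proj(d,[np.r_[e[:2],e[2]+.003]])[0];print(c)
x0,y0=int(c[0])-66,int(c[1])-60
cv2.imwrite('pics/c5.png',np.clip(cv2.resize(d['color'][y0:y0+100,x0:x0+133],None,fx=6,fy=6,interpolation=cv2.INTER_CUBIC)*1.8,0,255).astype(np.uint8)[:,:,::-1]);print(x0,y0)
E
```

```text
time: 9.75
eef_pos: [0.5084, -0.1886, 0.1587]
tool_rot: [-3.139, 0.002, 0.618]
contact_force: [-0.1, -0.8, -3.1]
finger_gap: 0.479
grasp_force: 41.5
[ 0.50837329 -0.18861449  0.15834604] 0.6186679654974068 [ 0.36305637  0.0917845  -1.79278065]
[251.20058421 266.46358002]
185 206
```

View pics/c5.png

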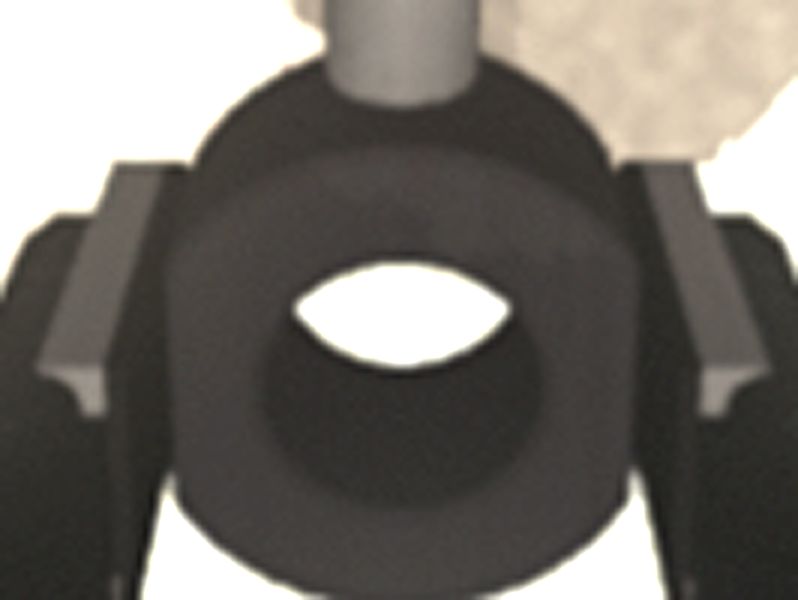

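```bash
python3 - <<'E'
from h import *
d=load('w5');e=np.array([.5084,-.1886,.1587]);y=.6187
g=lambda u,v:onz(d,185+(u+.5)/6-.5,206+(v+.5)/6-.5,e[2]+.0027)
ux=np.array([np.cos(y),np.sin(y)]);uy=np.array([np.sin(y),-np.cos(y)])
for n,p in(('l',(263,382)),('r',(545,382)),('t',(404,262)),('b',(404,508)),('rimtop',(404,148)),('rimbot',(404,598))):
    v=(g(*p)-e)[:2]*1e3;print(n,v@ux,v@uy)
E
```

```text
l -1.7089130971905107 -11.997184303781285
r -1.659213143013904 12.73714593534201
t 10.228135680281925 0.36603243818780395
b -14.88535212922116 0.38086942883632435
rimtop 21.002747597081903 0.35963359127641326
rimbot -24.764146310204794 0.38667909643559106
```

```bash
python3 -m jog '[[30,-35,-17,0,0,0.01],[61,-71,-17,0,0,0.025],[92,-107,-17,0,0,0.04],[122,-143,-17,0,0,0.055],[153,-178,-17,0,0,0.07],[183,-214,-17,0,0,0.085],[214,-250,-17,0,0,0.103],[244,-285,-17,0,0,0.103],[244,-285,-17,0,0,0.103],[244,-285,-17,0,0,0.103]]' && python3 -m jog '[[0,0,0,0,0,0],[0,0,15,0,0,0],[0,0,30,0,0,0],[0,0,30,0,0,0],[0,0,30,0,0,0],[0,0,30,0,0,0]]'; python3 - <<'E'
from h import *
d=cap('wrist','w6');s=manip.state();e=s['eef_pos'];y=s['tool_rot'][2]
print(e,s['tool_rot'],s['contact_force'],s['qpos'])
x0,y0=185,206
a=cv2.resize(d['color'][y0:y0+100,x0:x0+133],(400,300),interpolation=cv2.INTER_CUBIC)
q=cap('scene','s6')['color'][160:235,230:330];r=cap('side','d6')['color'][120:195,200:300]
f=lambda q:cv2.resize(q,(400,300),interpolation=cv2.INTER_CUBIC)
m=np.vstack([np.hstack([a,f(q)]),np.hstack([f(r),f(d['color'])])])
cv2.imwrite('pics/c6.png',np.clip(m*1.6,0,255).astype(np.uint8)[:,:,::-1])
E
```

```text
time: 11.05
eef_pos: [0.5421, 0.1843, 0.1755]
tool_rot: [3.142, 0.004, 0.516]
contact_force: [-0.3, -0.5, -1.5]
finger_gap: 0.487
grasp_force: 41.6
time: 11.8
eef_pos: [0.5433, 0.185, 0.1478]
tool_rot: [3.142, -0.001, 0.516]
contact_force: [0.2, -0.2, -2.2]
finger_gap: 0.48
grasp_force: 41.6
[0.54331461 0.18503962 0.14785427] [-3.14159234e+00 -1.18556844e-03  5.16338717e-01] [-0.0903431   0.06265346 -1.88972069] [ 6.10455810e-01  3.89719015e-01 -2.58309565e-01  1.39484150e-04
 -9.21587402e-01  1.47659497e+00]
```

View pics/c6.png

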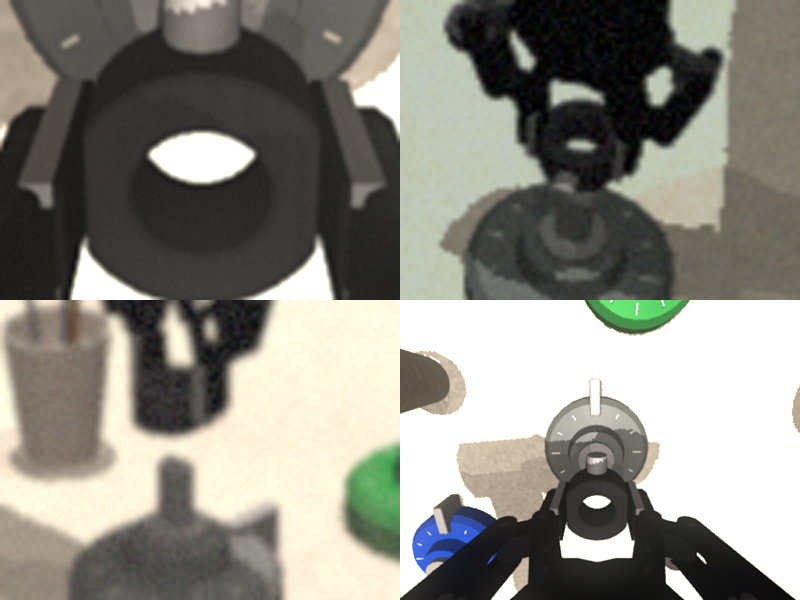

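```bash
python3 -m jog '[[0,-0.5,13,0,0,0],[0,-0.5,24,0,0,0],[0,-0.5,27,0,0,0],[0,-0.5,30,0,0,0],[0,-0.5,32,0,0,0],[0,-0.5,32,0,0,0],[0,-0.5,32,0,0,0]]'
```

```text
time: 12.82
eef_pos: [0.5429, 0.1853, 0.1156]
tool_rot: [-3.142, -0.0, 0.516]
contact_force: [-0.2, -0.8, -1.4]
finger_gap: 0.482
grasp_force: 41.6
```

```bash
python3 -m jog '[[0,0,2,0,0,0],[0,0,4,0,0,0],[0,0,6,0,0,0],[0,0,6,0,0,0]]'; python3 -m jog '[[0,0,2,0,0,0],[0,0,4,0,0,0],[0,0,6,0,0,0],[0,0,6,0,0,0]]'
```

```text
time: 13.32
eef_pos: [0.5427, 0.1853, 0.1091]
tool_rot: [-3.142, 0.0, 0.516]
contact_force: [0.6, 0.7, -2.2]
finger_gap: 0.482
grasp_force: 41.6
time: 13.82
eef_pos: [0.5434, 0.1856, 0.1034]
tool_rot: [3.142, -0.002, 0.516]
contact_force: [2.7, 1.2, -1.9]
finger_gap: 0.482
grasp_force: 41.6
```

```bash
python3 -m jog '[[0.6,0,0,0,0,0],[0.6,0,3,0,0,0],[0.6,0,6,0,0,0],[0.6,0,6,0,0,0]]'; python3 -m jog '[[0,0,3,0,0,0],[0,0,6,0,0,0],[0,0,9,0,0,0],[0,0,9,0,0,0]]'
```

```text
time: 14.32
eef_pos: [0.5434, 0.1857, 0.097]
tool_rot: [-3.142, -0.0, 0.516]
contact_force: [3.8, 2.7, -3.0]
finger_gap: 0.48
grasp_force: 41.6
time: 14.82
eef_pos: [0.5434, 0.1857, 0.088]
tool_rot: [-3.142, -0.0, 0.516]
contact_force: [3.5, 1.2, -3.2]
finger_gap: 0.482
grasp_force: 41.6
```

```bash
python3 -m jog '[[0.5,0,3,0,0,0],[0.5,0,6,0,0,0],[0.5,0,8,0,0,0],[0.5,0,9,0,0,0],[0.5,0,9,0,0,0]]' - 70; python3 -m jog '[[0,0,1,0,0,0],[0,0,2,0,0,0],[0,0,2,0,0,0],[0,0,2,0,0,0]]'
```

```text
time: 15.45
eef_pos: [0.5435, 0.1857, 0.0795]
tool_rot: [3.142, 0.0, 0.516]
contact_force: [0.4, 0.9, 1.8]
finger_gap: 0.471
grasp_force: 76.5
time: 15.95
eef_pos: [0.5435, 0.1857, 0.0794]
tool_rot: [3.141, -0.0, 0.517]
contact_force: [-4.1, 0.1, 12.3]
finger_gap: 0.474
grasp_force: 77.7
```

```bash
python3 -m jog '[[0,0,0.8,0,0,0],[0,0,1.5,0,0,0],[0,0,1.5,0,0,0],[0,0,1.5,0,0,0],[0,0,1.5,0,0,0],[0,0,1.5,0,0,0]]'; python3 -c "
from rig import manip,order
s=manip.state();print(s['contact_force'],s['eef_pos'],s['tool_rot'],s['torque'])
if 10<s['contact_force'][2]<60 and abs(s['eef_pos'][2]-.0793)<.0015: print(order.close_job())"
```

```text
time: 16.7
eef_pos: [0.5436, 0.1857, 0.0793]
tool_rot: [3.141, -0.0, 0.517]
contact_force: [-5.7, -0.7, 20.2]
finger_gap: 0.473
grasp_force: 78.6
[-5.72671637 -0.70554584 20.23612825] [0.54356468 0.18566511 0.07934378] [ 3.14087548e+00 -4.47009087e-04  5.17181820e-01] [-0.06877209  2.01825308 -0.08058663]
the job is handed in; nothing more can be done
None
```

I handed the job in at about 17 s: I pinched the spindle on its flats, turned it square to the lug, and set the collar on the shoulder with its screw towards the lug, still gripped and pressed down with about 20 N. The hand-in reply gave no verdict. That the collar is home rests on the measured height and force, since I took no picture after seating it.

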